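# Feel for the release notch of a filter housing and press the key in it

### The job

Release the cap of the round steel filter housing with the fingertips, gripping nothing: touch down on top of its rim on the side of the outlet port, keep feeling along the rim from there, either way round, until you find the notch cut in it, and press the key at the bottom of the notch fully down so that the cap pops up. Do not touch the cap or pull it up by its knob, and leave the bottles and loose parts around it where they are.

Things in the scene. Friction and masses are not known exactly. Their poses are not given: they have to be found in the camera images.
- housing: round stainless filter housing fixed to the table, 183 mm across, 118 mm high to its rim's top. Origin: centre of its underside, on the table; z up, x towards its outlet port. A flat deck lies inside the rim, 26 mm below the rim's top; the cap stands on it, 20 mm clear of the rim's inner side.
- port (a point): centre of the outlet port's open end: a level pipe stub 34 mm thick with a 52 mm flange, ending 140 mm from the housing's axis, 42 mm above the table (flange top at 68 mm); axes as the housing's. The notch is never within 80 degrees of the port round the rim.
- rim (a point): on the housing's axis at the height of the rim's top. The rim: level steel ring 14 mm wide, radius 75 to 89 mm (mid-line 82), plain and flat but for ONE notch 46 mm long cut through it, open to top, inside and outside. The notch's place varies and is not told: its middle is at a bearing of 82 to 278 degrees about z from the housing's x (port). The ring does not turn.
- release_key (a joint): travel of the release key, m: 0 up, 0.008 fully pressed down. The key is a plain metal block (14 by 40 mm) filling the bottom of the notch, its top 9 mm below the rim's top when up, 17 mm below when pressed. It moves straight down, needs about 8 to 9 N (a light touch does not move it) and stays where left. It raises the cap.
- cap: steel cap in the middle of the housing, 108 mm across, with a small knob (34 mm across) on top, knob top 28 mm above the rim's top. Origin: centre of its underside, 92 mm above the table when shut; it rises 10 mm when the key is fully pressed. Not to be touched.
- bottle_a: tall amber bottle, 68 mm wide, 200 mm high; loose bystander, leave alone. Origin at its underside's centre.
- bottle_b: tall clear bottle, 68 mm wide, 200 mm high; loose bystander, leave alone. Origin at its underside's centre.
- bottle_c: small amber bottle, 60 mm wide, 150 mm high; loose bystander, leave alone. Origin at its underside's centre.
- bottle_d: small amber bottle, 60 mm wide, 150 mm high; loose bystander, leave alone. Origin at its underside's centre.
- clamp_ring: loose steel pipe-clamp ring, 64 mm across, 16 mm high, lying near the housing; loose bystander, leave alone. Origin at its underside's centre.
- sample_cup: small steel sample cup, 60 mm across, 65 mm high, standing near the housing; loose bystander, leave alone. Origin at its underside's centre.
- spanner: steel spanner 160 mm long, lying on the table near the housing; loose bystander, leave alone. Its length is along x.
Things that resemble listed ones, but are neither listed nor needed, are in the scene too. Of the things shaped like the housing, the stainless one is meant.

How it is judged:
By the outcome, as a careful person would: the job done as asked, in the order asked, and still so for the second after the job is handed in, with the robot touching nothing.
It also fails if it takes over 72 s, if anything falls off the work surface, if the arm or the gripper's body presses on something with over 40 N, if the wrist force passes 120 N, or if a joint passes its speed limit or range.

### The arm

A 7-joint arm with a two-finger parallel gripper is mounted at the origin on the work surface. World frame = base frame: x ahead of the robot, y to its left, z up, the work surface at z = 0. Lengths are in m, angles in rad, forces in N, time in s.
With the tool pointing down it reaches from about 0.4 to 0.85 m from the base axis. Payload 4.5 kg.
Tool frame: the origin (TCP) lies where the fingers leave the gripper's body, on its centre line; the fingertips stand 64 mm ahead of it and the grasp point (between the pads) lies 45 mm ahead of it; z points along the fingers, y is the line along which they close (so a half turn about z gives the same grasp; the last joint's range is limited). The gripper opens to 88 mm and grips with 3 to 60 N. Pads are 18 mm wide; open, the fingers measure 123 mm over their backs; the gripper's body (75 mm by 187 mm) begins 45 mm behind the grasp point.
Start: joints at [1.284, 0.689, -0.195, 1.565, 0.157, 0.902, -0.215], TCP at [0.197, -0.593, 0.303] pointing down, gripper open.
Joint ranges: [-3.01, 3.01], [-0.46, 2.08], [-1.47, 1.51], [0.13, 2.56], [-1, 4.14], [0.04, 2.09], [-2.66, 2.66]. Speed limits (rad/s): [2.57, 2.57, 3.14, 3.14, 3.14, 3.14, 3.14].

### API

Orientations are given as a unit quaternion [x, y, z, w].
In Python, from plant import r gives the robot as it stands.
- The arm moves only by the tool play_rows, never from a script. Its arguments are lists of equal length, an entry for each row: "translation": the shift along the tool's x, y, z in m, a list of three; "delta_rot": the turn, a rotation vector about the tool's x, y, z in degrees, a list of three; "grip": the opening, from -1 (shut) to 1 (fully open). In form: {"translation": [[x, y, z], ...], "delta_rot": [[rx, ry, rz], ...], "grip": [grip, ...]}. A call has 1 to 20 rows; each row shifts and turns the commanded pose from where the row before left it, along the tool's axes as they then stand; what a row does not reach is not made up. A row lasts 1/8 s, in which the tool goes at most 62.5 mm and 10.7 degrees, less where a joint would pass 70% of its speed; a pose out of reach is approached as far as the arm can. A call with a gripper value outside its range is refused whole. The fingers move at their own pace and stop on an object; "squeeze" is the grip in N (left out, the last holds). Time passes only in rows, so rows that do not move let the fingers close. It gives the time, the measured TCP pose, the force, the opening and the grip force at its end, in the units of the state.
- r.get_state(): the state, without advancing time (a new reading comes with each control period).
- r.snapshot(name): name is "side" or "top"; returns the picture (400x640x3 uint8, blue, green, red); there is no depth.
- r.get_calibration(name): a dict with "intrinsics" (3x3 intrinsics, pixels), "eye" and "rotation" of the camera in the world. Camera axes: x right, y up, looking along -z (the intrinsics and any distortion apply to the point x, -y, -z); pixel columns grow to the right and rows downward; lengths in m; the calibration is good to about 2 mm. A picture is of the moment at which its call begins. get_calibration takes no time and is no camera call.
- r.finish_job(): hands the job in; it is judged then, once.
Trained networks look in the newest picture that a camera, given by its name, has taken for a name from the list of things; names that differ only in an ending like _2 or _b are one class to them, and where a whole thing is asked for, a point or a joint stands for the part that bears it (a point fixed in the world has none). Each returns a list of dicts, best first, with "confidence" (0 to 1); they miss things now and then, are a little off and sometimes report something else, mostly with a low value. They report only what shows in the picture. A call takes as long as a camera call. They do not tell look-alikes from the thing itself.
- r.look_for(camera, target): "point" ([x, y, z] in m, in world coordinates, good to about 4 mm: the middle of the surface that is visible of it).
- r.silhouettes(camera, target): "pixels" (400x640 bool, what is visible of it).
The state is a dict: "clock": time; "q": joint angles; "qd": joint speeds; "joint_torque": joint torques, N m; "tool_pos": TCP position; "eef_rot": TCP orientation; "contact_force": force on the tool from outside, world axes, zero at the start; "moment": the same for the moment, N m; "opening": opening from 0.0 (shut) to 1.0 (fully open); "finger_force": force on a finger pad.
Only numpy, scipy, OpenCV 4.12 (cv2) and the standard library are available. Lean on these libraries where they do the work, as an engineer would, in place of code of your own. Each camera call takes 0.05 s, during which the arm holds its last target. There are 200 camera calls.

## Working session

There is one attempt and no reset: what is moved stays moved. The work goes in short steps, Python scripts to look and compute and a tool call to move; the robot and the scene stay as the last step left them, time stands still between calls to the robot, and variables do not carry over. Pictures are saved under pics/ and viewed, at most 10 in all, crops included, and the job is handed in when it is done.

Besides the shell and the picture viewer there is one more tool, called after "Emit:" by a JSON object that holds its "op" and its "data". play_rows: Moves the arm, as the interface text tells. Its arguments: {"type":"object","properties":{"translation":{"type":"array","items":{"type":"array","items":{"type":"number"}}},"delta_rot":{"type":"array","items":{"type":"array","items":{"type":"number"}}},"grip":{"type":"array","items":{"type":"number"}},"squeeze":{"type":"number"}},"required":["translation","delta_rot","grip"]}

```bash
mkdir -p pics; ls; python3 - <<'E'
from plant import r
import cv2,numpy as np
for c in("top","side"):
    im=r.snapshot(c); cv2.imwrite(f"pics/{c}0.png",im)
    k=r.get_calibration(c); print(c,{a:np.round(np.array(b),4).tolist() for a,b in k.items()})
    for t in("housing","port","rim","release_key","cap"):
        print(t,[(np.round(d["point"],3).tolist(),round(d["confidence"],2)) for d in r.look_for(c,t)])
s=r.get_state();print(s)
E
```

```text
pics
top {'intrinsics': [[393.2073, 0.0, 325.8584], [0.0, 393.2073, 198.7477], [0.0, 0.0, 1.0]], 'eye': [0.3429, -0.0537, 1.4633], 'rotation': [0.039, -0.0269, -0.6983, 0.7143]}
housing [([0.268, 0.242, 0.109], 0.95), ([0.206, -0.34, 0.112], 0.88), ([0.542, 0.01, 0.107], 0.69)]
port [([0.266, 0.239, 0.105], 0.81), ([0.203, -0.341, 0.105], 0.73), ([0.558, -0.069, 0.11], 0.72), ([0.543, 0.008, 0.116], 0.68), ([0.545, 0.01, 0.111], 0.66), ([0.595, -0.144, 0.021], 0.21)]
rim [([0.545, 0.011, 0.112], 0.91), ([0.266, 0.238, 0.11], 0.89), ([0.202, -0.34, 0.108], 0.63)]
release_key [([0.128, -0.391, 0.114], 0.65), ([0.557, -0.07, 0.108], 0.45), ([0.181, 0.228, 0.109], 0.37)]
cap [([0.546, 0.008, 0.115], 0.9), ([0.257, 0.24, 0.109], 0.9), ([0.197, -0.344, 0.115], 0.67)]
side {'intrinsics': [[398.5513, 0.0, 322.9409], [0.0, 398.5513, 193.984], [0.0, 0.0, 1.0]], 'eye': [0.077, 0.4681, 0.9072], 'rotation': [-0.1023, 0.3103, 0.8965, -0.2993]}
housing [([0.191, -0.31, 0.097], 0.97), ([0.53, 0.036, 0.104], 0.89), ([0.247, 0.264, 0.108], 0.89), ([0.427, -0.422, 0.105], 0.3)]
port [([0.536, 0.037, 0.
[... 440 characters left out ...]
4 ,  0.68903596, -0.19457046,  1.56529249,  0.15730757,
        0.90250444, -0.21510623]), 'qd': array([ 5.12690120e-04, -1.21699882e-03,  2.57564112e-04, -7.92735619e-05,
       -3.78100516e-04,  3.03930288e-03, -1.02949207e-03]), 'joint_torque': array([ 1.02639494e-04, -5.27249122e+01, -1.26618393e+00, -1.53678542e+01,
       -5.18584892e-02, -4.60874417e-04,  3.17975423e-05]), 'tool_pos': array([ 0.19710622, -0.59313074,  0.30278398]), 'eef_rot': array([9.87162035e-01, 1.59721984e-01, 3.93346450e-06, 7.19687441e-05]), 'contact_force': array([ 0.33319978, -0.45050468,  1.386171  ]), 'moment': array([ 0.03348043,  0.01551719, -0.00981007]), 'finger_force': 0.0, 'opening': 1.001812655056642}
```

View pics/top0.png

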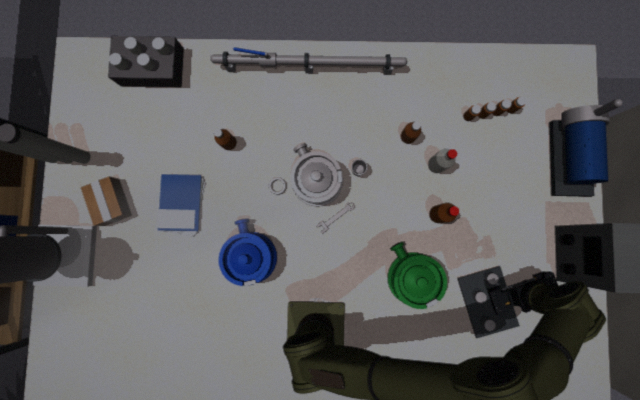

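View pics/side0.png

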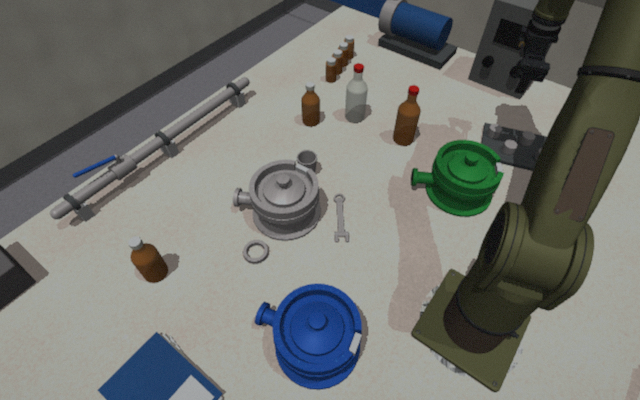

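Candidates shaped like the housing are stainless (top px 317,177), blue (247,258) and green (417,278). The stainless one fits the description, and its port points up-left to px (300,148). I'll confirm it in one enlarged crop with a bearing overlay.

```bash
cat > h.py <<'E'
import numpy as np,cv2
from scipy.spatial.transform import Rotation as R
from plant import r
def cal(c):
    k=r.get_calibration(c); q=np.array(k["rotation"]); M=R.from_quat(q).as_matrix() if q.size==4 else q
    return np.array(k["intrinsics"]),np.array(k["eye"]),M
def proj(c,P):
    K,e,M=cal(c); p=(np.atleast_2d(P)-e)@M; p=p*[1,-1,-1]; u=p@K.T; return u[:,:2]/u[:,2:]
def back(c,uv,z):
    K,e,M=cal(c); d=np.c_[np.atleast_2d(uv),np.ones(len(np.atleast_2d(uv)))]@np.linalg.inv(K).T*[1,-1,-1]@M.T
    return e+d*((z-e[2])/d[:,2])[:,None]
E
python3 - <<'E'
from h import *
C=np.array([.545,.01]); out=[]
for c in("top","side"):
    im=r.snapshot(c)
    m=[(d["confidence"],d["pixels"]) for d in r.silhouettes(c,"cap")]
    for cf,p in m:
        v,u=np.nonzero(p); print(c,"cap",round(cf,2),u.mean().round(1),v.mean().round(1),p.sum(), back(c,[u.mean(),v.mean()],.125).round(4))
    u0,v0=proj(c,[*C,.118])[0]
    x,y=int(u0)-50,int(v0)-50
    out.append(cv2.resize(im[y:y+100,x:x+100],(400,400),interpolation=cv2.INTER_CUBIC)); print(c,x,y)
b=np.hstack(out)
b=cv2.convertScaleAbs(b,alpha=1.4); cv2.imwrite("pics/crop1.png",b)
for t in("bottle_a","bottle_c","sample_cup","clamp_ring","spanner"):
    for c in("top","side"): print(c,t,[(np.round(d["point"],3).tolist(),round(d["confidence"],2)) for d in r.look_for(c,t)])
E
```

```text
top cap 0.98 245.0 258.8 805 [[0.2579 0.2395 0.125 ]]
top cap 0.77 315.8 176.9 741 [[0.5425 0.0071 0.125 ]]
top 265 126
side cap 0.95 283.2 189.3 1153 [[0.5331 0.0238 0.125 ]]
side cap 0.74 316.4 328.1 2326 [[0.2524 0.2527 0.125 ]]
side cap 0.64 467.2 167.0 1006 [[ 0.1943 -0.3258  0.125 ]]
side 233 135
top bottle_a [([0.713, -0.319, 0.1], 0.77), ([0.429, -0.426, 0.13], 0.7), ([0.608, -0.428, 0.132], 0.68)]
side bottle_a [([0.669, 0.352, 0.096], 0.91), ([0.709, -0.317, 0.081], 0.89), ([0.426, -0.424, 0.101], 0.86), ([0.608, -0.418, 0.11], 0.79)]
top bottle_c [([0.713, -0.319, 0.1], 0.77), ([0.429, -0.426, 0.13], 0.7), ([0.608, -0.428, 0.132], 0.68)]
side bottle_c [([0.669, 0.352, 0.096], 0.91), ([0.709, -0.317, 0.081], 0.89), ([0.426, -0.424, 0.101], 0.86), ([0.608, -0.418, 0.11], 0.79)]
top sample_cup [([0.597, -0.143, 0.027], 0.65)]
side sample_cup [([0.6, -0.154, 0.055], 0.65)]
top clamp_ring []
side clamp_ring [([0.523, 0.16, 0.018], 0.53)]
top spanner [([0.541, 0.009, 0.109], 0.42), ([0.557, -0.074, 0.109], 0.39)]
side spanner [([0.409, -0.052, 0.008], 0.67)]
```

View pics/crop1.png

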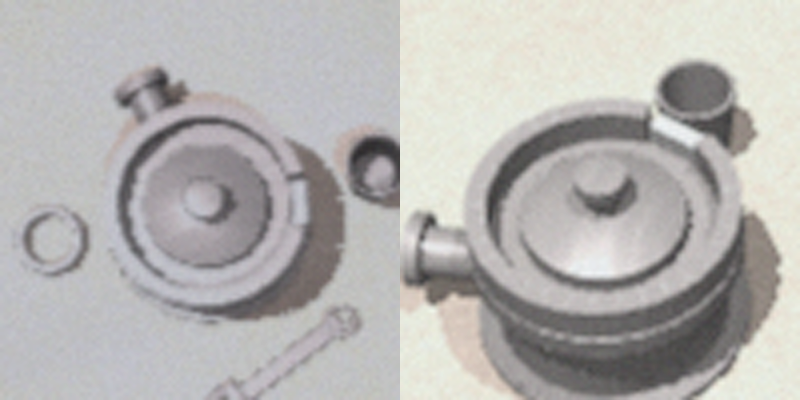

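The crops confirm the stainless housing. In the top crop the port is at (140,88) and the notch shows the bright key block at about (298,200). In the side crop the key is at about (677,130), next to the sample cup. Next I'll measure the axis and the bearings.

```bash
python3 - <<'E'
from h import *
from scipy.optimize import least_squares
# knob top
print("knob",back("top",[265+205/4,126+198/4],.144),back("side",[233+203/4,135+172/4],.144))
# rim outer edge fit: top silhouette of housing region hard; use crops' outer-ring clicks (top crop left/top/right/bottom-ish; side)
T=np.array([[107,200],[203,93],[146,122]])/4+[265,126]
S=np.array([[466-400,205],[600-400,97],[742-400,215],[600-400,315],[506-400,128]])/4+[233,135]
for c,p in(("top",T),("side",S)):
    q=back(c,p,.118)[:,:2]; print(c,q.round(3).tolist(),np.linalg.norm(q-[.541,.012],axis=1).round(3))
kt=back("top",np.array([[301,202]])/4+[265,126],.109); ks=back("side",np.array([[277,131]])/4+[233,135],.109)
pt=back("top",np.array([[138,80]])/4+[265,126],.06); ps=back("side",np.array([[10,240]])/4+[233,135],.055)
print("key",kt,ks,"port",pt,ps)
# silhouettes
for c in("top","side"):
  for t in("rim","housing"):
    for d in r.silhouettes(c,t):
      v,u=np.nonzero(d["pixels"]); print(c,t,round(d["confidence"],2),u.min(),u.max(),v.min(),v.max(),d["pixels"].sum())
# overlay
out=[]
C=np.array([.541,.012])
for c,(x,y) in(("top",(265,126)),("side",(233,135))):
    im=r.snapshot(c)[y:y+100,x:x+100]; im=cv2.convertScaleAbs(cv2.resize(im,(400,400),interpolation=cv2.INTER_CUBIC),alpha=1.4)
    a=np.radians(np.arange(0,361,5))
    for rad,z,col in((.089,.118,(0,0,255)),(.075,.118,(0,255,0)),(.017,.146,(255,0,0))):
        p=(proj(c,np.c_[C[0]+rad*np.cos(a),C[1]+rad*np.sin(a),0*a+z])-[x-.375,y-.375])*4
        cv2.polylines(im,[p.astype(int)],1,col,1)
    out.append(im)
cv2.imwrite("pics/ov.png",np.hstack(out))
E
```

```text
knob [[0.54449082 0.00474886 0.144     ]] [[0.54459476 0.00600935 0.144     ]]
top [[0.545, 0.091], [0.641, 0.01], [0.614, 0.059]] [0.079 0.1   0.087]
side [[0.612, 0.064], [0.605, -0.059], [0.467, -0.036], [0.488, 0.078], [0.637, -0.0]] [0.088 0.096 0.088 0.085 0.097]
key [[ 0.54807987 -0.07724506  0.109     ]] [[ 0.54981903 -0.07264605  0.109     ]] port [[0.66430041 0.07215136 0.06      ]] [[0.66433344 0.07702459 0.055     ]]
top rim 0.75 290 341 143 205 2376
top rim 0.74 218 275 219 285 2559
top rim 0.68 387 446 242 307 2658
top housing 0.87 387 446 242 308 2711
top housing 0.79 291 341 143 205 2328
top housing 0.76 217 277 219 285 2722
top housing 0.52 337 341 171 180 32
side rim 0.9 255 360 283 388 7942
side rim 0.81 233 319 159 239 4932
side rim 0.7 410 502 139 215 4812
side rim 0.38 333 349 193 240 404
side housing 0.86 233 319 159 239 5014
side housing 0.64 254 361 283 388 8062
```

View pics/ov.png

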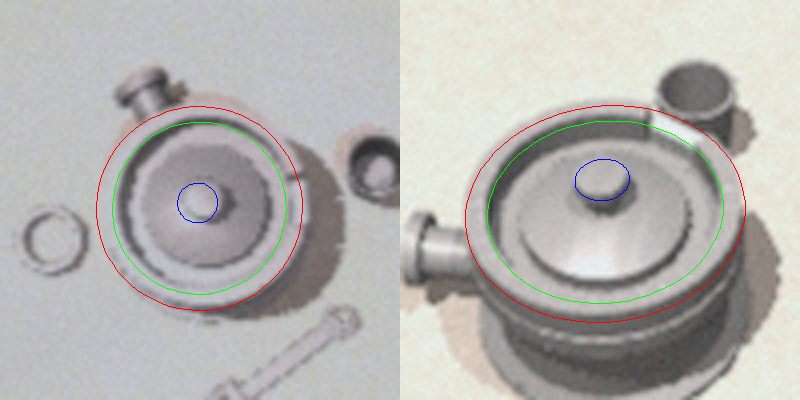

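The rim axis is at about (0.5455, 0.005). The port points at a world bearing of about 30° and the notch sits at about -88°, which is roughly 242° from the port. I'll close the fingers, travel over, then turn so that tool y runs along the rim.

Emit:
{"op": "play_rows", "data": {"translation": [[0.03, -0.0237, 0], [0.03, -0.0237, 0], [0.03, -0.0237, 0], [0.03, -0.0237, 0], [0.03, -0.0237, 0], [0.03, -0.0237, 0], [0.03, -0.0237, 0], [0.03, -0.0237, 0], [0.03, -0.0237, 0], [0.03, -0.0237, 0], [0.03, -0.0237, 0], [0.03, -0.0237, 0], [0.03, -0.0237, 0], [0.03, -0.0237, 0], [0.03, -0.0237, 0], [0.03, -0.0237, 0], [0.03, -0.0237, 0], [0.03, -0.0237, 0], [0.03, -0.0237, 0], [0.03, -0.0237, 0]], "delta_rot": [[0, 0, 0], [0, 0, 0], [0, 0, 0], [0, 0, 0], [0, 0, 0], [0, 0, 0], [0, 0, 0], [0, 0, 0], [0, 0, 0], [0, 0, 0], [0, 0, 0], [0, 0, 0], [0, 0, 0], [0, 0, 0], [0, 0, 0], [0, 0, 0], [0, 0, 0], [0, 0, 0], [0, 0, 0], [0, 0, 0]], "grip": [-1, -1, -1, -1, -1, -1, -1, -1, -1, -1, -1, -1, -1, -1, -1, -1, -1, -1, -1, -1], "squeeze": 10}}

```text
clock: 4.1
tool_pos: [0.6177, 0.047, 0.3028]
eef_rot: [0.987, 0.16, 0.0, 0.0]
contact_force: [0.8, -1.8, -0.8]
opening: 0.003
finger_force: 0.0
```

Emit:
{"op": "play_rows", "data": {"translation": [[0, 0, 0], [0, 0, 0], [0, 0, 0], [0, 0, 0], [0, 0, 0], [0, 0, 0], [0, 0, 0], [0, 0, 0], [0, 0, 0], [0, 0, 0], [0, 0, 0], [0, 0, 0], [0, 0, 0], [0, 0, 0], [0, 0, 0], [0, 0, 0], [0, 0, 0], [0, 0, 0], [0, 0, 0], [0, 0, 0]], "delta_rot": [[0, 0, -10], [0, 0, -10], [0, 0, -10], [0, 0, -10], [0, 0, -10], [0, 0, -10], [0, 0, -10], [0, 0, -10], [0, 0, -10], [0, 0, -10], [0, 0, -10], [0, 0, -10], [0, 0, -10], [0, 0, -10], [0, 0, -10], [0, 0, -10], [0, 0, -10], [0, 0, -10], [0, 0, -10], [0, 0, 0]], "grip": [-1, -1, -1, -1, -1, -1, -1, -1, -1, -1, -1, -1, -1, -1, -1, -1, -1, -1, -1, -1]}}

```text
clock: 6.6
tool_pos: [0.6171, 0.0456, 0.3024]
eef_rot: [-0.244, 0.97, 0.0, -0.0]
contact_force: [-0.9, -0.0, 1.0]
opening: 0.01
finger_force: 0.0
```

```bash
cat > st.py <<'E'
from h import *
C=np.array([.5455,.005])
def st():
    s=r.get_state(); p=np.array(s["tool_pos"]); M=R.from_quat(s["eef_rot"]).as_matrix()
    d=p[:2]-C
    print("t",round(s["clock"],2),"tcp",p.round(4),"tip z",round((p+M[:,2]*.064)[2],4),"rad",np.hypot(*d).round(4),"bear",np.degrees(np.arctan2(d[1],d[0])).round(1),
     "yawx",np.degrees(np.arctan2(M[1,0],M[0,0])).round(1),"tilt",np.degrees(np.arccos(-M[2,2])).round(2),"F",np.round(s["contact_force"],2),"open",round(s["opening"],3),"q7",round(s["q"][6],2))
    return s,p,M
if __name__=="__main__": st()
E
python3 st.py
```

```text
t 6.6 tcp [0.6171 0.0456 0.3024] tip z 0.2384 rad 0.0823 bear 29.5 yawx -151.8 tilt 0.03 F [-0.94 -0.01  1.03] open 0.01 q7 1.25
```

Emit:
{"op": "play_rows", "data": {"translation": [[0, 0, 0.02], [0, 0, 0.02], [0, 0, 0.02], [0, 0, 0.02], [0, 0, 0.02], [0, 0, 0.01], [0, 0, 0]], "delta_rot": [[0, 0, 0], [0, 0, 0], [0, 0, 0], [0, 0, 0], [0, 0, 0], [0, 0, 0], [0, 0, 0]], "grip": [-1, -1, -1, -1, -1, -1, -1]}}

```text
clock: 7.48
tool_pos: [0.6168, 0.0458, 0.1919]
eef_rot: [-0.245, 0.969, 0.0, -0.001]
contact_force: [0.7, -0.2, -0.7]
opening: 0.007
finger_force: 0.0
```

```bash
python3 - <<'E'
from st import *
s,p,M=st()
out=[]
for c in("top","side"):
    im=r.snapshot(c); 
    x,y=(265,126) if c=="top" else (233,120)
    b=cv2.convertScaleAbs(cv2.resize(im[y:y+100,x:x+100],(400,400),interpolation=cv2.INTER_CUBIC),alpha=1.4)
    a=np.radians(np.arange(0,361,5))
    for rad,z,col in((.089,.118,(0,0,255)),(.075,.118,(0,255,0))):
        q=(proj(c,np.c_[C[0]+rad*np.cos(a),C[1]+rad*np.sin(a),0*a+z])-[x-.375,y-.375])*4
        cv2.polylines(b,[q.astype(int)],1,col,1)
    out.append(b)
cv2.imwrite("pics/near.png",np.hstack(out))
E
```

```text
t 7.47 tcp [0.6168 0.0458 0.1919] tip z 0.1279 rad 0.0822 bear 29.8 yawx -151.6 tilt 0.06 F [ 0.75 -0.23 -0.67] open 0.007 q7 1.14
```

View pics/near.png

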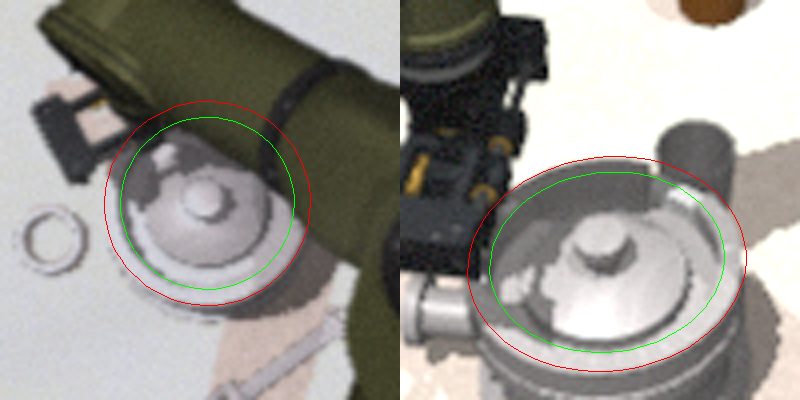

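The view shows the gripper over the port side of the stainless rim, and the overlay fits the rim to within about 3 mm. I'll touch down gently.

Emit:
{"op": "play_rows", "data": {"translation": [[0, 0, 0.003], [0, 0, 0.002], [0, 0, 0.002], [0, 0, 0.001], [0, 0, 0.001], [0, 0, 0]], "delta_rot": [[0, 0, 0], [0, 0, 0], [0, 0, 0], [0, 0, 0], [0, 0, 0], [0, 0, 0]], "grip": [-1, -1, -1, -1, -1, -1]}}

```text
clock: 8.32
tool_pos: [0.617, 0.0459, 0.1836]
eef_rot: [-0.245, 0.969, -0.0, -0.0]
contact_force: [-0.2, -0.1, 0.1]
opening: 0.006
finger_force: 0.0
```

```bash
python3 st.py
```

```text
t 8.32 tcp [0.617  0.0459 0.1836] tip z 0.1196 rad 0.0823 bear 29.8 yawx -151.6 tilt 0.01 F [-0.22 -0.15  0.13] open 0.006 q7 1.13
```

Emit:
{"op": "play_rows", "data": {"translation": [[0, 0, 0.001], [0, 0, 0.001], [0, 0, 0]], "delta_rot": [[0, 0, 0], [0, 0, 0], [0, 0, 0]], "grip": [-1, -1, -1]}}

```text
clock: 8.7
tool_pos: [0.6171, 0.046, 0.1825]
eef_rot: [-0.245, 0.969, -0.0, 0.0]
contact_force: [-1.0, -1.8, 6.1]
opening: 0.005
finger_force: 2.7
```

```bash
python3 st.py
```

```text
t 8.7 tcp [0.6171 0.046  0.1825] tip z 0.1185 rad 0.0825 bear 29.8 yawx -151.6 tilt 0.04 F [-0.96 -1.76  6.05] open 0.005 q7 1.13
```

Contact at about 6 N with the tip at z 0.1185, so it is on the rim's top at the port bearing. I'll slide clockwise in 3° rows.

Emit:
{"op": "play_rows", "data": {"translation": [[0.0001, -0.0043, 0], [0.0001, -0.0043, 0], [0.0001, -0.0043, 0], [0.0001, -0.0043, 0], [0.0001, -0.0043, 0], [0.0001, -0.0043, 0], [0.0001, -0.0043, 0], [0.0001, -0.0043, 0]], "delta_rot": [[0, 0, 3], [0, 0, 3], [0, 0, 3], [0, 0, 3], [0, 0, 3], [0, 0, 3], [0, 0, 3], [0, 0, 3]], "grip": [-1, -1, -1, -1, -1, -1, -1, -1]}}

```text
clock: 9.7
tool_pos: [0.6276, 0.0143, 0.1825]
eef_rot: [-0.037, 0.999, 0.001, 0.001]
contact_force: [0.3, 2.8, 4.4]
opening: 0.004
finger_force: 2.3
```

```bash
python3 st.py
```

```text
t 9.7 tcp [0.6276 0.0143 0.1825] tip z 0.1185 rad 0.0827 bear 6.5 yawx -175.8 tilt 0.21 F [0.32 2.79 4.35] open 0.004 q7 0.82
```

Emit:
{"op": "play_rows", "data": {"translation": [[0.0001, -0.0043, 0.0002], [0.0001, -0.0043, 0], [0.0001, -0.0043, 0], [0.0001, -0.0043, 0], [0.0001, -0.0043, 0], [0.0001, -0.0043, 0], [0.0001, -0.0043, 0], [0.0001, -0.0043, 0], [0.0001, -0.0043, 0], [0.0001, -0.0043, 0], [0.0001, -0.0043, 0], [0.0001, -0.0043, 0]], "delta_rot": [[0, 0, 3], [0, 0, 3], [0, 0, 3], [0, 0, 3], [0, 0, 3], [0, 0, 3], [0, 0, 3], [0, 0, 3], [0, 0, 3], [0, 0, 3], [0, 0, 3], [0, 0, 3]], "grip": [-1, -1, -1, -1, -1, -1, -1, -1, -1, -1, -1, -1]}}

```text
clock: 11.2
tool_pos: [0.6167, -0.0355, 0.1825]
eef_rot: [0.274, 0.962, 0.002, 0.002]
contact_force: [2.0, 2.5, 5.0]
opening: 0.004
finger_force: 2.2
```

```bash
python3 st.py
```

```text
t 11.2 tcp [ 0.6167 -0.0355  0.1825] tip z 0.1185 rad 0.0819 bear -29.6 yawx 148.2 tilt 0.29 F [2.   2.53 4.96] open 0.004 q7 0.35
```

Emit:
{"op": "play_rows", "data": {"translation": [[0, -0.0043, 0.0001], [0.0001, -0.0043, 0], [0.0001, -0.0043, 0], [0, -0.0043, 0], [0.0001, -0.0043, 0], [0.0001, -0.0043, 0], [0, -0.0043, 0], [0.0001, -0.0043, 0], [0.0001, -0.0043, 0]], "delta_rot": [[0, 0, 3], [0, 0, 3], [0, 0, 3], [0, 0, 3], [0, 0, 3], [0, 0, 3], [0, 0, 2], [0, 0, 3], [0, 0, 3]], "grip": [-1, -1, -1, -1, -1, -1, -1, -1, -1]}}

```text
clock: 12.32
tool_pos: [0.5902, -0.0634, 0.1825]
eef_rot: [0.483, 0.876, 0.002, 0.002]
contact_force: [3.5, 2.0, 4.3]
opening: 0.005
finger_force: 2.7
```

```bash
python3 st.py
```

```text
t 12.32 tcp [ 0.5902 -0.0634  0.1825] tip z 0.1185 rad 0.0817 bear -56.8 yawx 122.2 tilt 0.32 F [3.48 1.98 4.35] open 0.005 q7 -0.01
```

Emit:
{"op": "play_rows", "data": {"translation": [[0.0001, -0.0043, 0.0001], [0, -0.0043, 0], [0.0001, -0.0043, 0], [0.0001, -0.0043, 0], [0, -0.0043, 0], [0.0001, -0.0043, 0], [0.0001, -0.0043, 0]], "delta_rot": [[0, 0, 3], [0, 0, 3], [0, 0, 3], [0, 0, 3], [0, 0, 3], [0, 0, 3], [0, 0, 3]], "grip": [-1, -1, -1, -1, -1, -1, -1]}}

```text
clock: 13.2
tool_pos: [0.5611, -0.0758, 0.1816]
eef_rot: [0.635, 0.773, 0.0, 0.001]
contact_force: [-0.6, 0.2, -0.7]
opening: 0.007
finger_force: 0.0
```

```bash
python3 st.py
```

```text
t 13.2 tcp [ 0.5611 -0.0758  0.1816] tip z 0.1176 rad 0.0823 bear -79.1 yawx 101.2 tilt 0.11 F [-0.58  0.2  -0.73] open 0.007 q7 -0.3
```

The force vanished and z dropped at bearing -79°, so the tip has found the notch. I'll lower 4 mm and feel for the far wall.

Emit:
{"op": "play_rows", "data": {"translation": [[0, 0, 0.001], [0, 0, 0.0015], [0, 0, 0.0015], [0, 0, 0]], "delta_rot": [[0, 0, 0], [0, 0, 0], [0, 0, 0], [0, 0, 0]], "grip": [-1, -1, -1, -1]}}

```text
clock: 13.7
tool_pos: [0.5603, -0.0756, 0.1776]
eef_rot: [0.634, 0.774, -0.001, 0.0]
contact_force: [-1.5, -1.9, 6.4]
opening: 0.001
finger_force: 3.0
```

```bash
python3 st.py
```

```text
t 13.7 tcp [ 0.5603 -0.0756  0.1776] tip z 0.1136 rad 0.082 bear -79.6 yawx 101.4 tilt 0.06 F [-1.5  -1.94  6.37] open 0.001 q7 -0.3
```

Emit:
{"op": "play_rows", "data": {"translation": [[0, 0, -0.001], [0, -0.002, 0], [0.0001, -0.002, 0], [0, 0, 0]], "delta_rot": [[0, 0, 0], [0, 0, 1.5], [0, 0, 1.5], [0, 0, 0]], "grip": [-1, -1, -1, -1]}}

```text
clock: 14.2
tool_pos: [0.5563, -0.0757, 0.1781]
eef_rot: [0.654, 0.757, -0.0, -0.0]
contact_force: [0.6, 0.3, -0.1]
opening: 0.004
finger_force: 0.0
```

```bash
python3 st.py
```

```text
t 14.2 tcp [ 0.5563 -0.0757  0.1781] tip z 0.1141 rad 0.0814 bear -82.4 yawx 98.4 tilt 0.03 F [ 0.59  0.35 -0.12] open 0.004 q7 -0.35
```

Emit:
{"op": "play_rows", "data": {"translation": [[0, -0.0015, 0], [0.0001, -0.0015, 0], [0, -0.0015, 0], [0, 0, 0]], "delta_rot": [[0, 0, 1], [0, 0, 1], [0, 0, 1], [0, 0, 0]], "grip": [-1, -1, -1, -1]}}

```text
clock: 14.7
tool_pos: [0.5519, -0.0763, 0.1783]
eef_rot: [0.673, 0.739, -0.0, 0.0]
contact_force: [0.0, 0.2, 1.3]
opening: 0.005
finger_force: 0.0
```

```bash
python3 st.py
```

```text
t 14.7 tcp [ 0.5519 -0.0763  0.1783] tip z 0.1143 rad 0.0815 bear -85.5 yawx 95.4 tilt 0.01 F [0.05 0.24 1.26] open 0.005 q7 -0.39
```

Emit:
{"op": "play_rows", "data": {"translation": [[0, -0.001, 0.0015], [0, 0, 0.0015], [0, 0, 0.001], [0, 0, 0]], "delta_rot": [[0, 0, 0], [0, 0, 0], [0, 0, 0], [0, 0, 0]], "grip": [-1, -1, -1, -1]}}

```text
clock: 15.2
tool_pos: [0.5511, -0.0763, 0.1742]
eef_rot: [0.673, 0.74, -0.0, -0.0]
contact_force: [-0.1, -0.8, 0.3]
opening: 0.005
finger_force: 0.0
```

```bash
python3 st.py
```

```text
t 15.2 tcp [ 0.5511 -0.0763  0.1742] tip z 0.1102 rad 0.0815 bear -86.1 yawx 95.4 tilt 0.01 F [-0.09 -0.77  0.28] open 0.005 q7 -0.39
```

The tip is free 8.3 mm below the rim top, so it is inside the notch and just above the key. Pressing now.

Emit:
{"op": "play_rows", "data": {"translation": [[0, 0, 0.001], [0, 0, 0.001], [0, 0, 0.001], [0, 0, 0.001], [0, 0, 0.001], [0, 0, 0.001], [0, 0, 0.001], [0, 0, 0.001], [0, 0, 0.001], [0, 0, 0]], "delta_rot": [[0, 0, 0], [0, 0, 0], [0, 0, 0], [0, 0, 0], [0, 0, 0], [0, 0, 0], [0, 0, 0], [0, 0, 0], [0, 0, 0], [0, 0, 0]], "grip": [-1, -1, -1, -1, -1, -1, -1, -1, -1, -1]}}

```text
clock: 16.45
tool_pos: [0.5511, -0.0763, 0.1661]
eef_rot: [0.673, 0.74, 0.0, 0.0]
contact_force: [-1.6, 0.5, 6.8]
opening: 0.005
finger_force: 3.3
```

```bash
python3 st.py
```

```text
t 16.45 tcp [ 0.5511 -0.0763  0.1661] tip z 0.1021 rad 0.0815 bear -86.0 yawx 95.4 tilt 0.04 F [-1.62  0.46  6.78] open 0.005 q7 -0.4
```

Emit:
{"op": "play_rows", "data": {"translation": [[0, 0, 0.001], [0, 0, 0.001], [0, 0, 0.001], [0, 0, 0]], "delta_rot": [[0, 0, 0], [0, 0, 0], [0, 0, 0], [0, 0, 0]], "grip": [-1, -1, -1, -1]}}

```text
clock: 16.95
tool_pos: [0.5511, -0.0762, 0.1653]
eef_rot: [0.673, 0.74, -0.0, 0.001]
contact_force: [-5.9, 0.3, 25.6]
opening: 0.007
finger_force: 13.0
```

```bash
python3 st.py
```

```text
t 16.95 tcp [ 0.5511 -0.0762  0.1653] tip z 0.1013 rad 0.0814 bear -86.0 yawx 95.4 tilt 0.14 F [-5.89  0.27 25.56] open 0.007 q7 -0.4
```

The key hit its end stop: 25 N at 17.2 mm below the rim top. I'll lift straight off and check.

Emit:
{"op": "play_rows", "data": {"translation": [[0, 0, -0.003], [0, 0, -0.005], [0, 0, -0.01], [0, 0, -0.02], [0, 0, -0.03], [0, 0, -0.03], [0, 0, -0.03], [0, 0, -0.03], [0, 0, 0], [0, 0, 0]], "delta_rot": [[0, 0, 0], [0, 0, 0], [0, 0, 0], [0, 0, 0], [0, 0, 0], [0, 0, 0], [0, 0, 0], [0, 0, 0], [0, 0, 0], [0, 0, 0]], "grip": [-1, -1, -1, -1, -1, -1, -1, -1, -1, -1]}}

```text
clock: 18.2
tool_pos: [0.5505, -0.0765, 0.3197]
eef_rot: [0.673, 0.74, -0.001, -0.0]
contact_force: [-0.3, 0.1, -0.6]
opening: 0.006
finger_force: 0.0
```

```bash
python3 - <<'E'
from st import *
st()
im=r.snapshot("side"); a=cv2.imread("pics/side0.png")
f=lambda i:cv2.convertScaleAbs(cv2.resize(i[120:260,213:353],(400,400),interpolation=cv2.INTER_CUBIC),alpha=1.3)
cv2.imwrite("pics/end.png",np.hstack([f(a),f(im)]))
E
```

```text
t 18.2 tcp [ 0.5505 -0.0765  0.3197] tip z 0.2557 rad 0.0817 bear -86.5 yawx 95.4 tilt 0.08 F [-0.26  0.15 -0.57] open 0.006 q7 -0.25
```

View pics/end.png

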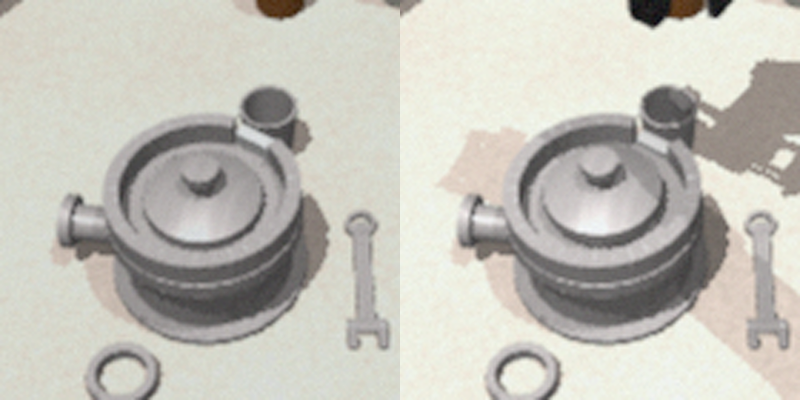

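Comparing before (left) and after (right), the cap has risen: its knob moved from (202,172) to (599-400,162). The key is lower, at (655,140). The cup, spanner and clamp ring have not moved, and the tool is clear.

```bash
python3 -c "
from plant import r
print(r.finish_job())"
```

```text
the job is handed in; nothing more can be done
None
```

I felt along the rim from the port side to the notch and pressed the key to its stop; the cap rose without being touched, nothing near the housing moved, and the job is handed in at about 18 s.

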